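Cycle the machine's key switch and put the key back

ROBOT

A 7-joint arm with a two-finger parallel gripper is mounted at the origin on the work surface; the furniture and walls round the work are solid. World frame = base frame: x ahead of the robot, y to its left, z up, the work surface at z = 0. Lengths are in m, angles in rad, forces in N, time in s.
With the tool pointing down it reaches from about 0.425 to 1.025 m from the base axis. Payload 9.4 kg.
Tool frame: the origin (TCP) lies at the very end of the fingers, on their centre line; the grasp point (between the pads) lies bot.tcp_to_grasp behind it (bot.tcp_to_grasp is the distance from the TCP to the grasp point, in m); z points along the fingers, y is the direction in which the jaws open and shut (so a half turn about z gives the same grasp; the last joint's range is limited). The gripper opens to 93 mm and grips with 3 to 60 N. Pads are 15 mm wide; open, the fingers measure 128 mm over their backs; the gripper's body (75 mm by 188 mm) begins 65 mm behind the grasp point.
Start: joints at [1.106, 0.599, -0.003, 1.599, 0.002, 0.943, -0.08], TCP at [0.274, -0.671, 0.219] pointing down, gripper open.
Joint ranges: [-2.57, 2.57], [-0.35, 1.97], [-1.29, 1.29], [0.11, 2.56], [-1.05, 4.19], [0.11, 1.86], [-2.63, 2.63]. Speed limits (rad/s): [2.22, 2.22, 3.01, 3.01, 3.14, 3.14, 3.14].

INTERFACE

Orientations are given as [roll, pitch, yaw] about the fixed x, y, z axes, in that order (R = Rz(yaw) Ry(pitch) Rx(roll)).
In Python, from workcell import bot gives the robot as it stands.
- The arm moves only by the tool carry_out, never from a script. Its arguments are lists of equal length, an entry for each row: "grip": the closure, from -1 (fully open) to 1 (shut), so that 0 is half open; "dp": the shift along the tool's x, y, z as a fraction of full scale, a list of three; "twist": the turn, a rotation vector about the tool's x, y, z as a fraction of full scale, a list of three. In form: {"grip": [grip, ...], "dp": [[x, y, z], ...], "twist": [[ax, ay, az], ...]}. A call has 1 to 20 rows; each row shifts and turns the pose as measured when the row begins, along the tool's axes as they then stand; what a row does not reach is not made up. Full scale, the value 1, is 200 mm for a shift and 0.15 rad for a turn. A row lasts 1/10 s, in which the tool goes at most 50 mm and 8.59 degrees, less where a joint would pass 70% of its speed; a pose out of reach is approached as far as the arm can. A call with a number of a shift or a turn outside -1 to 1 is refused whole. A call with a gripper value outside its range is refused whole. The fingers move at their own pace and stop on an object; "grip_force" is the grip in N (left out, the last holds). Time passes only in rows, so rows that do not move let the fingers close. It gives the time, the measured TCP pose, the force and the opening at its end, in the units of the state.
- bot.sense(): the state, without advancing time (a new reading comes with each control period).
- bot.camera(name): name is "scene" or "side" or "wrist"; returns the picture (420x560x3 uint8, blue, green, red); there is no depth.
- bot.camera_params(name): a dict with "K" (3x3 intrinsics, pixels), "cam_to_world" (4x4, takes a point from camera to world coordinates); the wrist camera has in their place "mount" (4x4, takes a point from camera to tool coordinates, whose origin is the TCP and whose axes are the flange's). Camera axes: x right, y up, looking along -z (the intrinsics and any distortion apply to the point x, -y, -z); pixel columns grow to the right and rows downward; lengths in m; the calibration is good to about 2 mm. A picture is of the moment at which its call begins: read the wrist's pose just before it. camera_params takes no time and is no camera call.
- bot.sign_off(): hands the job in, once; it reports no verdict.
Trained networks look in the newest picture that a camera, given by its name, has taken for a name from the list of things; names that differ only in an ending like _2 or _b are one class to them, and where a whole thing is asked for, a point or a joint stands for the part that bears it (a point fixed in the world has none). Each returns a list of dicts, best first, with "conf" (0 to 1); they miss things now and then, are a little off and sometimes report something else, mostly with a low value. They report only what shows in the picture. A call takes as long as a camera call. They do not tell look-alikes from the thing itself.
- bot.search_frame(label, camera): "box" ([left, top, right, bottom] as shares, 0 to 1, of the picture: columns of its width, rows of its height, round what is visible of it).
- bot.landmark_of(label, camera): "at" ([column, row] as shares, 0 to 1, of the picture: columns of its width, rows of its height: a listed point, or the origin of a listed thing).
The state is a dict: "t": time; "joint_pos": joint angles; "qd": joint speeds; "joint_torque": joint torques, N m; "position": TCP position; "tcp_rot": TCP orientation; "contact_force": force on the tool from outside, world axes, zero at the start; "moment": the same for the moment, N m; "opening": finger opening in m.
Only numpy, scipy, OpenCV 4.12 (cv2) and the standard library are available. Lean on these libraries where they do the work, as an engineer would, in place of code of your own. Each camera call takes 0.05 s, during which the arm holds its last target. There are 200 camera calls.

TASK

Take the steel key that stands upright in the wooden stand, push it fully home in the keyhole on top of the grey switch box, and turn it clockwise (seen from above) until you feel it lean on its springy stop, without forcing it. Then turn it back home, draw it out straight and stand it back in the wooden stand, fully down and upright. Be gentle throughout and leave the other things on the bench where they are.

Things in the scene. Friction and masses are not known exactly. Their poses are not given: they have to be found in the camera images.
- key: Plain steel key, 82 mm tall, 0.09 kg, upright in the stand at the start. Origin at the tip; z up its axis. Upward from the tip: round shank 10 mm in diameter (lowest 6 mm a cone); flat bit 6 mm thick, 5.5 to 16 mm up, with a long wing (13 mm from the axis) to +x and a short one (8.5 mm) to -x; collar 28 mm in diameter, 32 to 36 mm up, with a pointer tab on its +x side; neck; bow 46 to 82 mm up.
- key_grip (a point): Centre of the key's flat bow (its grip), on the key's axis 64 mm above the tip. x along the bow's 34 mm width (long wing of the bit and pointer tab to +x), y through its 12 mm thickness (grasp across y), z up. The bow is 36 mm tall.
- key_tip (a point): Lowest point of the key's shank, on its axis, same axes as key_grip.
- keyhole (a point): Centre of the keyhole at the switch box's top face, 62 mm above the bench, z up. Hole 13 mm wide with a 9 mm wide slot from 14.5 mm on the +x side (dark dot beyond) to 10 mm on the -x side: the key enters only with its long wing to +x. Fully home its collar lies on the plate, tip 32 mm down. Turned, the bit is trapped under the 12 mm plate: draw the key out only within 0.08 rad of home.
- case: Grey painted switch box, 90 x 90 x 62 mm, fixed to the bench by two flanges, a black cable gland on its +x side. Origin under its centre at bench level, below the keyhole; same axes as keyhole.
- stand: Wooden key stand, 70 x 56 x 44 mm, fixed to the bench. Origin under the axis of its key place, at bench level.
- stand_hole (a point): Point on the stand's top face (44 mm up) where the key's axis belongs. The hole is 15 mm wide, from 11 mm on the -x side to 17 mm on the +x side, 38 mm deep. The key hangs in it by its collar, long wing to +x: its tip 32 mm below this point, the bow's centre 32 mm above it.
- barrel (a joint): Angle of the barrel the key turns, rad: 0 home (solid stop), + clockwise from above; the key's bit has 0.08 rad play in it each way. Turns with 0.02 Nm, stays where left. Between 0.2 and 1.25 rad, different each time and unseen, it meets a springy stop: a step of 0.05 Nm, then 1 Nm per rad more. Lean on it with 0.09 to 0.15 Nm for half a second; over 0.17 Nm overforces it.
- screw_tin: Bystander, not to be disturbed: open tin of screws, 69 mm wide, 55 mm tall. Origin under its centre.
- pliers: Bystander, not to be disturbed: pliers, 163 mm long. Origin under its centre.
- bolt_1: Bystander, not to be disturbed: hex bolt, 69 mm long. Origin under its centre.
- bushing_2: Bystander, not to be disturbed: turned steel bushing, 42 mm wide, 14 mm tall. Origin under its centre.
- spanner_3: Bystander, not to be disturbed: small double open-ended spanner, 136 mm long. Origin under its centre.
- chuck_key: Bystander, not to be disturbed: T-handled drill chuck key lying on the bench, 62 mm; NOT the key of this task. Origin under its centre.
Mind the look-alikes: they are no part of the job. Leave any pink or purple look-alike of the key alone.

How it is judged:
By the outcome, as a careful person would: the job done as asked, in the order asked, and still so for the second after the job is handed in, with the robot touching nothing.
It also fails if it takes over 72 s, if anything falls off the work surface, if the arm or the gripper's body presses on something with over 40 N, if the wrist force passes 120 N, or if a joint passes its speed limit or range.

## Working session

There is one attempt and no reset: what is moved stays moved. The work goes in short steps, Python scripts to look and compute and a tool call to move; the robot and the scene stay as the last step left them, time stands still between calls to the robot, and variables do not carry over. Pictures are saved under pics/ and viewed, about 8 in all and at most 12, crops included, and the job is handed in when it is done.

Besides the shell and the picture viewer there is one more tool, called after "Call:" in YAML: its name, and indented under it one key for each argument. carry_out: Moves the arm, as the interface text tells. Shift numbers are shares of 200 mm and turn numbers shares of 0.15 rad, none past 1 either way. Its arguments: {"type":"object","properties":{"grip":{"type":"array"},"dp":{"type":"array"},"twist":{"type":"array"},"grip_force":{"type":"number"}},"required":["grip","dp","twist"]}

```bash
mkdir -p pics; ls; cat > h.py <<'E'
import numpy as np, cv2
from scipy.spatial.transform import Rotation as R
from workcell import bot
def cam(name):
    s=bot.sense(); p=bot.camera_params(name)
    if 'mount' in p:
        T=np.eye(4);T[:3,:3]=R.from_euler('xyz',s['tcp_rot']).as_matrix();T[:3,3]=s['position'];M=T@np.array(p['mount'])
    else: M=np.array(p['cam_to_world'])
    return np.array(p['K']),M,p
def ray(K,M,px):
    d=np.linalg.inv(K)@[px[0],px[1],1]; d=M[:3,:3]@(d*[1,-1,-1]); return M[:3,3],d
def atz(K,M,px,z):
    o,d=ray(K,M,px); return o+d*(z-o[2])/d[2]
def proj(K,M,X):
    c=M[:3,:3].T@(np.array(X)-M[:3,3]); c=K@(c*[1,-1,-1]); return c[:2]/c[2]
E
python3 - <<'E'
from h import *
print(bot.sense(), bot.tcp_to_grasp)
ims=[]
for n in ['scene','side']:
    K,M,p=cam(n); print(n,{k:v for k,v in p.items()})
    im=bot.camera(n); cv2.imwrite(f'pics/{n}0.png',im)
    for l in ['key','key_grip','keyhole','case','stand','stand_hole','chuck_key']:
        print(l,[(np.round(np.array(d['at'])*[560,420]).tolist(),round(d['conf'],2)) for d in bot.landmark_of(l,n)][:4])
K,M,p=cam('wrist');print(p)
E
```

```text
pics
{'t': 0.0, 'joint_pos': array([ 1.10624647,  0.6001182 , -0.00254073,  1.60013654,  0.00183557,
        0.94291164, -0.0797772 ]), 'qd': array([ 9.00331782e-05, -1.67016306e-03,  2.69778052e-04, -5.20217297e-04,
       -1.26412512e-03,  1.81870167e-04, -2.01233072e-04]), 'joint_torque': array([-5.87461018e-04, -7.65067148e+01,  1.49796735e+00, -2.52350718e+01,
       -5.21969260e-02,  1.70585018e-02,  1.21258377e-04]), 'position': array([ 0.2739775 , -0.67070031,  0.21776265]), 'tcp_rot': array([-3.14003007e+00,  1.74007871e-04,  3.87950153e-01]), 'contact_force': array([-0.43739945,  0.36671819,  0.74194437]), 'moment': array([-0.00355253,  0.0211367 , -0.02003371]), 'opening': 0.0925595626529388} 0.0188
scene {'K': array([[530.13976816,   0.        , 275.02484554],
       [  0.        , 530.13976816, 218.25554248],
       [  0.        ,   0.        ,   1.        ]]), 'cam_to_world': array([[-0.78057557,  0.27071694, -0.56339517, -0.18962455],
       [-0.62490689, -0.31794629,  0.71302281,  0.94557741],
       [ 0.01389795,  0.90863771,  0.41735399,  0.59883569],
       [ 0.   
[... 1029 characters left out ...]
keyhole [([261.0, 291.0], 0.67)]
case [([265.0, 301.0], 0.63)]
stand [([268.0, 174.0], 0.96)]
stand_hole [([267.0, 164.0], 0.84), ([199.0, 308.0], 0.49)]
chuck_key [([343.0, 192.0], 0.55)]
{'K': array([[366.55128113,   0.        , 283.04055736],
       [  0.        , 366.55128113, 207.58251599],
       [  0.        ,   0.        ,   1.        ]]), 'mount': array([[ 1.13360577e-03,  9.60662532e-01,  2.77716068e-01,
         7.57927489e-02],
       [ 9.99999073e-01, -1.29863200e-03,  4.10283734e-04,
         2.92511871e-04],
       [ 7.54795183e-04,  2.77715346e-01, -9.60663113e-01,
        -1.65426029e-01],
       [ 0.00000000e+00,  0.00000000e+00,  0.00000000e+00,
         1.00000000e+00]])}
```

```bash
python3 - <<'E'
from h import *
a=cv2.imread('pics/scene0.png')[180:340,120:400]; b=cv2.imread('pics/side0.png')[90:350,140:420]
cv2.imwrite('pics/c1.png',np.vstack([cv2.resize(a,(560,320),interpolation=3)]+[cv2.resize(b,(301,280),interpolation=3)]*0))
cv2.imwrite('pics/c1.png',np.hstack([cv2.resize(a,(440,251),interpolation=3),cv2.resize(b,(360,251))*1]) if 0 else cv2.resize(a,(800,457),interpolation=3))
cv2.imwrite('pics/c2.png',cv2.resize(b,(646,600),interpolation=3))
K,M,_=cam('scene');K2,M2,_=cam('side')
def tri(p,q):
    A=[];B=[]
    P=np.zeros((3,3));v=np.zeros(3)
    for k,m,x in((K,M,p),(K2,M2,q)):
        o,d=ray(k,m,x);d/=np.linalg.norm(d);I=np.eye(3)-np.outer(d,d);P+=I;v+=I@o
    return np.linalg.solve(P,v).round(4)
print('keyhole',tri((336,203),(261,291)),atz(K,M,(336,203),.062),atz(K2,M2,(261,291),.062))
print('stand hole',atz(K,M,(235,263),.044),atz(K2,M2,(267,164),.044))
for g in [(191,271),(238,252),(200,303)]:print(g,atz(K,M,g,.076))
for g in [(305,163),(274,142),(271,155)]:print(g,atz(K2,M2,g,.076))
E
```

```text
keyhole [ 0.4858 -0.1623  0.0548] [ 0.47369802 -0.14852932  0.062     ] [ 0.48920319 -0.16328964  0.062     ]
stand hole [0.48219249 0.22946104 0.044     ] [0.47114687 0.22688982 0.044     ]
(191, 271) [0.48722475 0.34852765 0.076     ]
(238, 252) [0.46993414 0.23280547 0.076     ]
(200, 303) [0.39434826 0.41422864 0.076     ]
(305, 163) [0.58027933 0.21160098 0.076     ]
(274, 142) [0.48820933 0.28327143 0.076     ]
(271, 155) [0.48315482 0.23495364 0.076     ]
```

View pics/c1.png

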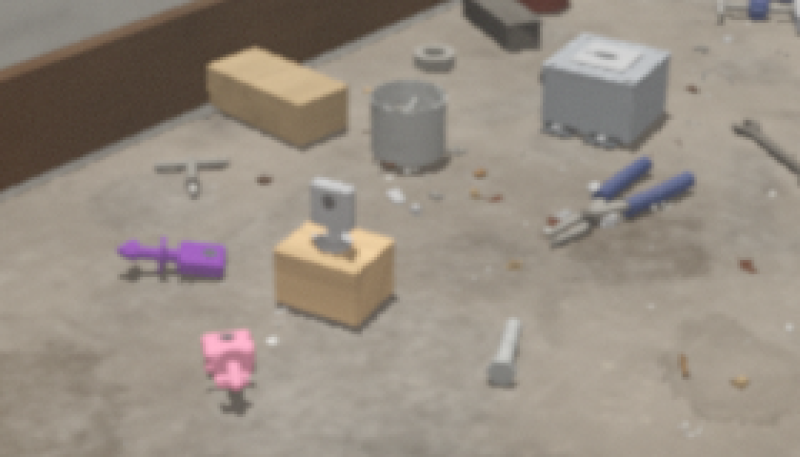

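View pics/c2.png

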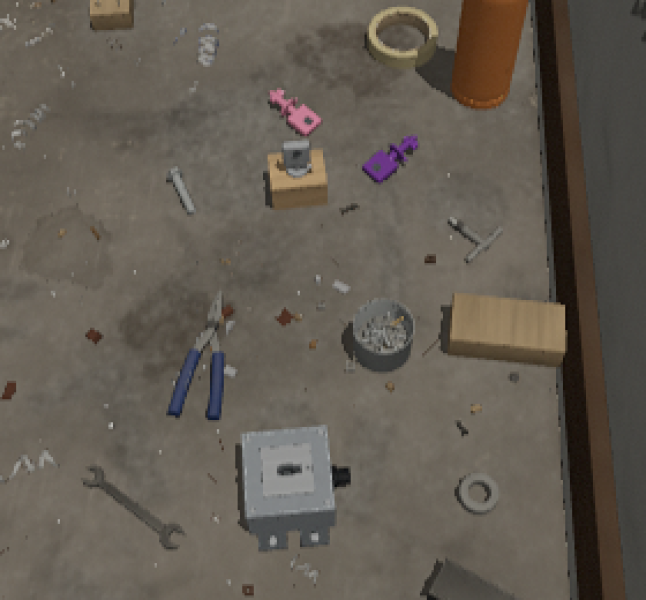

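The scene crop shows four candidates (full-frame scene pixels):
- grey key upright in the wooden stand at (238,255)
- purple look-alike lying at (191,271)
- pink look-alike at (200,303)
- chuck key at (186,248)

I choose the grey key in the stand. The box has its gland towards world +x. In the side view its keyhole is at about (266,294). I'll pass over the box first for a close wrist view.

Call:
carry_out:
  grip: [-1,-1,-1,-1,-1,-1,-1,-1,-1,-1,-1,-1,-1,-1,-1]
  dp:
    - [0,0,0]
    - [0,0,0]
    - [0,0,0]
    - [0.097,-0.228,0]
    - [0.097,-0.228,0]
    - [0.097,-0.228,0]
    - [0.097,-0.228,0]
    - [0.097,-0.228,0]
    - [0.097,-0.228,0]
    - [0.097,-0.228,0]
    - [0.097,-0.228,0]
    - [0.097,-0.228,0]
    - [0.097,-0.228,0]
    - [0.097,-0.228,0]
    - [0,0,0]
  twist:
    - [0,0,0.9]
    - [0,0,0.9]
    - [0,0,0.8]
    - [0,0,0]
    - [0,0,0]
    - [0,0,0]
    - [0,0,0]
    - [0,0,0]
    - [0,0,0]
    - [0,0,0]
    - [0,0,0]
    - [0,0,0]
    - [0,0,0]
    - [0,0,0]
    - [0,0,0]

```text
t: 2.3
position: [0.5012, -0.1674, 0.2178]
tcp_rot: [3.137, -0.005, -0.022]
contact_force: [-0.4, -1.0, 0.5]
opening: 0.0933
```

View wrist.

```bash
cat > look.py <<'E'
import sys
from h import *
name,labels,zs=sys.argv[1],sys.argv[2].split(','),sys.argv[3].split(',')
K,M,_=cam('wrist'); s=bot.sense(); print(s['position'].round(4),s['tcp_rot'].round(4))
cv2.imwrite(f'pics/{name}.png',bot.camera('wrist')); np.savez(f'pics/{name}.npz',K=K,M=M)
for l,z in zip(labels,zs):
    for d in bot.landmark_of(l,'wrist')[:2]:
        px=np.array(d['at'])*[560,420]; print(l,px.round(1),round(d['conf'],2),atz(K,M,px,float(z)).round(4))
E
python3 look.py w1 keyhole,case .062,0
python3 -c "
import cv2;cv2.imwrite('pics/w1b.png',cv2.resize(cv2.imread('pics/w1.png'),(800,600),interpolation=3))"
```

```text
[ 0.5012 -0.1674  0.2178] [ 3.1373 -0.0055 -0.022 ]
keyhole [283.6 200. ] 0.7 [ 0.4923 -0.1691  0.062 ]
case [278.8 186.3] 0.6 [ 0.4913 -0.1643  0.    ]
```

View pics/w1b.png

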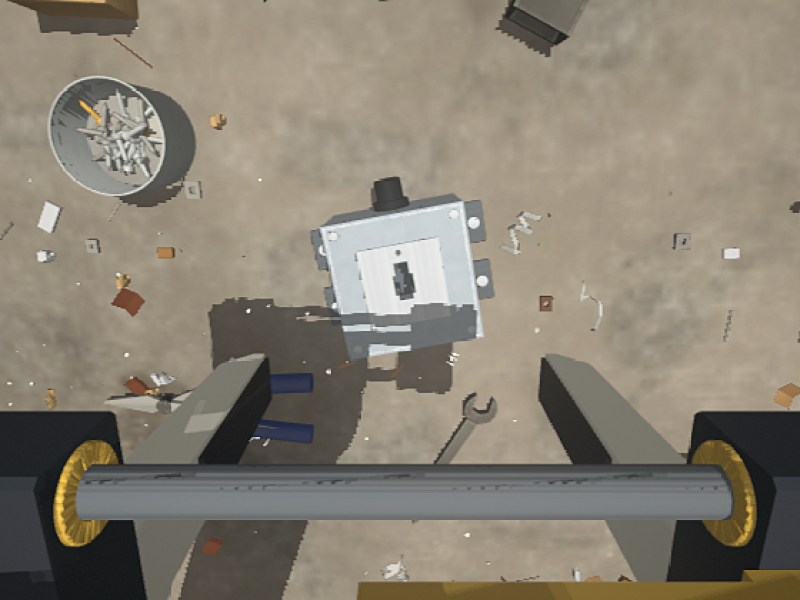

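The wrist picture shows the box with its gland up (world +x). The keyhole is at about (403,280) in the 800x600 view and the dot at (398,252). The box is turned by a few degrees. Next I measure it precisely and move on towards the stand.

```bash
cat > hole.py <<'E'
import sys
from h import *
f=np.load('pics/w1.npz');K,M=f['K'],f['M'];im=cv2.imread('pics/w1.png');g=cv2.cvtColor(im,6)
H=np.zeros((3,3)); 
# rectified top view at z=.062, 4 px/mm, up=+x world, left=+y
c=np.array([.491,-.168]);S=5000;n=600
src=[];dst=[]
for u in(0,n):
    for v in(0,n):
        X=[c[0]-(v-n/2)/S,c[1]-(u-n/2)/S,.062];src.append(proj(K,M,X));dst.append([u,v])
Hm=cv2.getPerspectiveTransform(np.float32(src),np.float32(dst))
w=cv2.warpPerspective(g,Hm,(n,n),flags=cv2.INTER_CUBIC);cv2.imwrite('pics/w1r.png',cv2.warpPerspective(im,Hm,(n,n),flags=cv2.INTER_CUBIC))
sub=(w<110).astype(np.uint8);sub[:150]=0;sub[390:]=0;sub[:,:190]=0;sub[:,410:]=0
N,L,st,ce=cv2.connectedComponentsWithStats(sub)
for i in range(1,N):
    if st[i,4]>60: print(st[i],(c-(ce[i][::-1]-n/2)/S).round(4),cv2.minAreaRect(np.argwhere(L==i)[:,::-1].astype(np.float32)))
E
python3 hole.py
```

```text
[ 271  215   63  123 4075] [ 0.4953 -0.1688] ((299.2837829589844, 276.20269775390625), (119.18926239013672, 59.01923751831055), 80.53767395019531)
```

View pics/w1r.png

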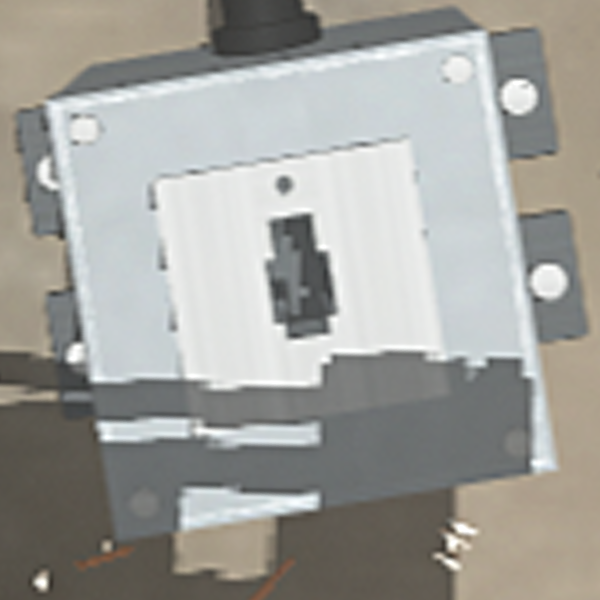

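Call:
carry_out:
  grip: [-1,-1,-1,-1,-1,-1,-1,-1,-1]
  dp:
    - [-0.01,-0.24,0]
    - [-0.01,-0.24,0]
    - [-0.01,-0.24,0]
    - [-0.01,-0.24,0]
    - [-0.01,-0.24,0]
    - [-0.01,-0.24,0]
    - [-0.01,-0.24,0]
    - [-0.01,-0.24,0]
    - [0,0,0]
  twist:
    - [0,0,0]
    - [0,0,0]
    - [0,0,0]
    - [0,0,0]
    - [0,0,0]
    - [0,0,0]
    - [0,0,0]
    - [0,0,0]
    - [0,0,0]

```text
t: 3.35
position: [0.5027, 0.202, 0.2147]
tcp_rot: [3.13, -0.009, -0.069]
contact_force: [-0.1, 0.0, -0.8]
opening: 0.0929
```

The rectified view shows the keyhole slot pointing up and slightly left. Averaging the four box corners and the slot puts the axis at world (0.4936,-0.1684), yaw about +0.16. Now the key.

```bash
python3 look.py w2 key_grip,stand_hole,stand,key .076,.044,0,.012
python3 - <<'E'
from h import *
f=np.load('pics/w2.npz');K,M=f['K'],f['M'];im=cv2.imread('pics/w2.png')
p=proj(K,M,[.475,.23,.06]);print(p)
x,y=int(p[0])-80,int(p[1])-70;x=max(0,x);y=max(0,y);print(x,y)
cv2.imwrite('pics/w2b.png',cv2.resize(im[y:y+140,x:x+160],None,fx=4,fy=4,interpolation=3))
E
```

```text
[0.5027 0.202  0.2147] [ 3.13   -0.009  -0.0694]
key_grip [207.1 111.9] 0.97 [0.5758 0.2558 0.076 ]
key_grip [153.4 218.3] 0.81 [0.4903 0.3132 0.076 ]
stand_hole [253.3 222. ] 0.67 [0.4706 0.2302 0.044 ]
stand [255.2 207.2] 0.62 [0.4732 0.2309 0.    ]
key [153.3  64.7] 0.9 [0.6216 0.3129 0.012 ]
key [253.4 209.8] 0.87 [0.4738 0.232  0.012 ]
[251.92252195 222.75929047]
171 152
```

View pics/w2b.png

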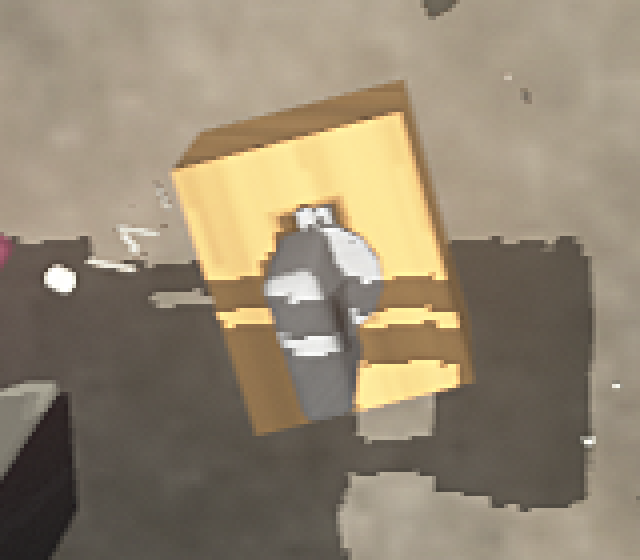

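The crop confirms the grey key standing in the stand, with its pointer tab at crop (318,213) towards world +x. The collar is centred near crop (324,283). Next I fit the key's silhouette.

```bash
cat > fit.py <<'E'
from h import *
from scipy.optimize import minimize
f=np.load('pics/w2.npz');K,M=f['K'],f['M'];im=cv2.imread('pics/w2.png')
hsv=cv2.cvtColor(im,cv2.COLOR_BGR2HSV).astype(int)
Sc=4
poly=np.array([[172,170],[405,112],[472,383],[257,435]])/4+[171,152]
reg=np.zeros(im.shape[:2],np.uint8);cv2.fillPoly(reg,[np.round(poly).astype(np.int32)],1);reg=cv2.erode(reg,np.ones((3,3)))
reg=cv2.resize(reg,None,fx=Sc,fy=Sc,interpolation=0)
sat=cv2.resize(hsv[...,1].astype(np.float32),None,fx=Sc,fy=Sc,interpolation=1)
tgt=(sat<70)
a=np.linspace(0,2*np.pi,40)
def box(x0,x1,y0,y1,z0,z1): return np.array([[x,y,z] for x in(x0,x1) for y in(y0,y1) for z in(z0,z1)])
parts=[np.vstack([np.c_[14*np.cos(a),14*np.sin(a),0*a+z] for z in(44,48)]),box(-17,17,-6,6,58,94),np.vstack([np.c_[5*np.cos(a),5*np.sin(a),0*a+z] for z in(48,58)])]
def mask(p):
    m=np.zeros(tgt.shape,np.uint8);r=R.from_euler('z',p[2]).as_matrix()
    for P in parts:
        X=(P/1000)@r.T+[p[0],p[1],0]
        px=np.array([proj(K,M,x) for x in X])
        cv2.fillConvexPoly(m,cv2.convexHull(np.float32((px+.5)*Sc-.5)).astype(np.int32),1)
    return m
def cost(q):
    m=mask([q[0]/1e3,q[1]/1e3,q[2]/50]);return np.sum((m!=tgt)&(reg>0))/100
best=min((minimize(cost,[x,y,t],method='Nelder-Mead',options=dict(initial_simplex=np.array([[x,y,t],[x+4,y,t],[x,y+4,t],[x,y,t+5]]))) for x in(472,477) for y in(230,233) for t in(6,12)),key=lambda r:r.fun)
q=best.x;print(q[0],q[1],q[2]/50,best.fun)
m=mask([q[0]/1e3,q[1]/1e3,q[2]/50]);o=cv2.resize(im,None,fx=Sc,fy=Sc,interpolation=3)
cv2.drawContours(o,cv2.findContours(m,0,1)[0],-1,(0,0,255),1);cv2.drawContours(o,cv2.findContours((tgt&(reg>0)).astype(np.uint8),0,1)[0],-1,(0,255,0),1)
cv2.imwrite('pics/fit.png',o[152*4:292*4,171*4:331*4])
# stand top corners
for c in poly: print(atz(K,M,c,.044).round(4))
E
python3 fit.py
```

```text
472.0106465766888 231.30489227900088 0.09719775285263722 18.88
[0.5004 0.2647 0.044 ]
[0.5103 0.2089 0.044 ]
[0.4415 0.1976 0.044 ]
[0.4316 0.2517 0.044 ]
```

View pics/fit.png

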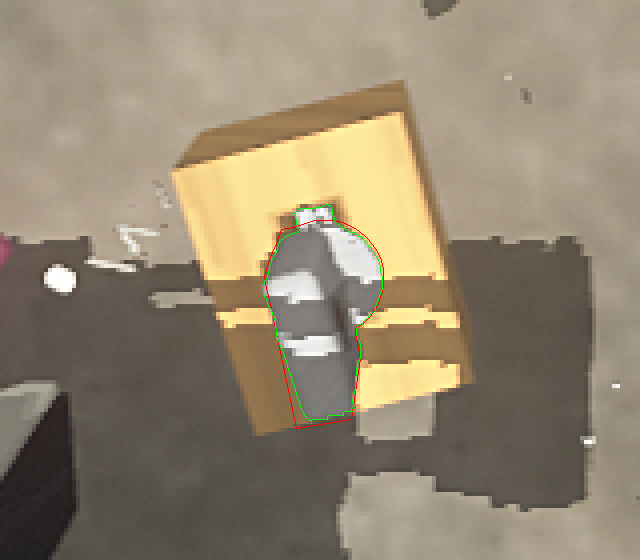

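```bash
cat > go.py <<'E'
import sys
from h import *
x,y,z,yaw=map(float,sys.argv[1:5]);s=bot.sense();Rm=R.from_euler('xyz',s['tcp_rot'])
d=Rm.inv().apply(np.array([x,y,z])-s['position']);tw=(Rm.inv()*R.from_euler('xyz',[np.pi,0,yaw])).as_rotvec()
print('t',s['t'],'pos',s['position'].round(4),'rot',s['tcp_rot'].round(4),'F',s['contact_force'].round(2),'Mo',s['moment'].round(3),'open',round(s['opening'],4),'j7',s['joint_pos'][6].round(3))
print('dp total share',(d/.2).round(4),'twist share',(tw/.15).round(3))
E
python3 go.py .472 .2313 .2147 .10
```

```text
t 3.6 pos [0.5027 0.1941 0.2148] rot [ 3.1264 -0.0083 -0.0783] F [-0.28 -0.2  -0.21] Mo [ 0.068 -0.015 -0.045] open 0.0927 j7 -2.126
dp total share [-0.1675 -0.1734 -0.0033] twist share [ 0.106 -0.046 -1.189]
```

Joint 7 sits near -2.1, and the clockwise turn would take it close to its limit. I'll use the equivalent grasp half a turn round, which also gives a second, opposite view.

Call:
carry_out:
  grip: [-1,-1,-1,-1,-1,-1,-1,-1,-1,-1,-1,-1,-1,-1,-1,-1,-1,-1,-1,-1]
  dp:
    - [0,0,0]
    - [0,0,0]
    - [0,0,0]
    - [0,0,0]
    - [0,0,0]
    - [0,0,0]
    - [0,0,0]
    - [0,0,0]
    - [0,0,0]
    - [0,0,0]
    - [0,0,0]
    - [0,0,0]
    - [0,0,0]
    - [0,0,0]
    - [0,0,0]
    - [0,0,0]
    - [0,0,0]
    - [0,0,0]
    - [0,0,0]
    - [0,0,0]
  twist:
    - [0,0,-1]
    - [0,0,-1]
    - [0,0,-1]
    - [0,0,-1]
    - [0,0,-1]
    - [0,0,-1]
    - [0,0,-1]
    - [0,0,-1]
    - [0,0,-1]
    - [0,0,-1]
    - [0,0,-1]
    - [0,0,-1]
    - [0,0,-1]
    - [0,0,-1]
    - [0,0,-1]
    - [0,0,-1]
    - [0,0,-1]
    - [0,0,-1]
    - [0,0,-1]
    - [0,0,-1]

```text
t: 5.6
position: [0.5087, 0.1469, 0.2172]
tcp_rot: [-3.112, 0.016, 2.923]
contact_force: [-0.7, -0.6, -1.0]
opening: 0.0929
```

```bash
python3 go.py .472 .2313 .2147 3.2416
```

```text
t 5.6 pos [0.5087 0.1469 0.2172] rot [-3.1125  0.0163  2.9229] F [-0.71 -0.6  -0.96] Mo [ 0.077 -0.165  0.044] open 0.0929 j7 0.471
dp total share [ 0.2709  0.372  -0.0025] twist share [-0.21   0.077 -2.126]
```

Call:
carry_out:
  grip: [-1,-1,-1,-1,-1,-1,-1]
  dp:
    - [0.1,0.12,0]
    - [0.07,0.13,0]
    - [0.04,0.12,0]
    - [0.02,0.03,0]
    - [0,0,0]
    - [0,0,0]
    - [0,0,0]
  twist:
    - [-0.1,0.04,-1]
    - [-0.1,0.04,-0.9]
    - [0,0,0]
    - [0,0,0]
    - [0,0,0]
    - [0,0,0]
    - [0,0,0]

```text
t: 6.3
position: [0.4712, 0.2174, 0.2148]
tcp_rot: [-3.133, -0.0, -3.085]
contact_force: [0.1, -0.3, -0.3]
opening: 0.093
```

```bash
python3 go.py .472 .2313 .2147 3.2416;python3 look.py w3 key_grip,stand_hole,stand,key .076,.044,0,.012; sed -e 's/w2/w3/g' fit.py > fit3.py; python3 go.py .472 .2313 .2147 3.2416
python3 - <<'E'
from h import *
f=np.load('pics/w3.npz');K,M=f['K'],f['M'];im=cv2.imread('pics/w3.png')
p=proj(K,M,[.472,.231,.06]);x,y=int(p[0])-80,int(p[1])-70;print(x,y)
cv2.imwrite('pics/w3b.png',cv2.resize(im[y:y+140,x:x+160],None,fx=4,fy=4,interpolation=3))
E
```

```text
t 6.3 pos [0.4712 0.2174 0.2148] rot [-3.1332e+00 -2.0000e-04 -3.0849e+00] F [ 0.11 -0.34 -0.34] Mo [ 0.092 -0.149 -0.019] open 0.093 j7 0.57
dp total share [-0.0078  0.069  -0.0001] twist share [-0.056 -0.003 -0.289]
[0.4712 0.2174 0.2148] [-3.1332e+00 -2.0000e-04 -3.0849e+00]
key_grip [325.5 271.2] 0.92 [0.5383 0.2584 0.076 ]
key_grip [296.6 199.3] 0.88 [0.4725 0.2275 0.076 ]
stand_hole [298.7 188.9] 0.7 [0.4707 0.2303 0.044 ]
stand [297.7 179.5] 0.84 [0.4708 0.2307 0.    ]
stand [299.1 189.7] 0.59 [0.4818 0.233  0.    ]
key [365.2 316.9] 0.91 [0.6232 0.3181 0.012 ]
key [297.6 178.2] 0.86 [0.467 0.23  0.012]
t 6.55 pos [0.4709 0.2185 0.2148] rot [-3.1340e+00 -4.0000e-04 -3.0835e+00] F [-0.66 -0.09  0.41] Mo [ 0.069 -0.169  0.037] open 0.0931 j7 0.57
dp total share [-0.0094  0.0634  0.0001] twist share [-0.051 -0.004 -0.279]
219 124
```

View pics/w3b.png

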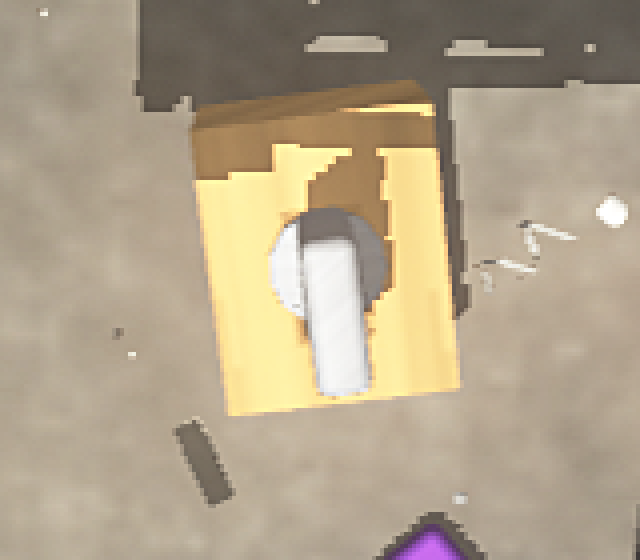

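The opposite view shows the key upright, with the collar at about crop (330,265) and the bow towards crop (343,370). I'll refit with this view.

```bash
sed -i -e 's/poly=np.array(.*/poly=np.array([[192,130],[435,103],[460,388],[228,413]])\/4+[219,124]/' -e 's/171\*4:331\*4/219*4:379*4/;s/152\*4:292\*4/124*4:264*4/' -e 's/pics\/fit/pics\/fit3/' fit3.py; python3 fit3.py; cat > /dev/null
```

```text
472.0852681934607 232.0001269099398 0.22751781733687967 10.96
[0.442  0.1991 0.044 ]
[0.4326 0.2542 0.044 ]
[0.5003 0.2665 0.044 ]
[0.5101 0.211  0.044 ]
```

View pics/fit3.png

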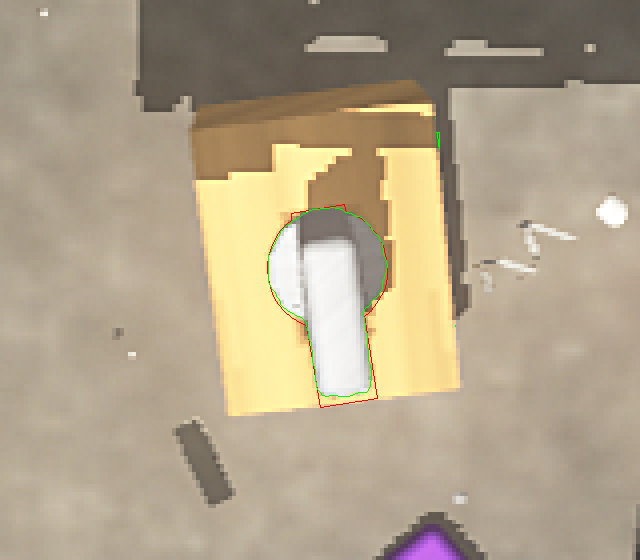

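Call:
carry_out:
  grip: [-1,-1,-1,-1,-1,-1]
  dp:
    - [-0.005,0.035,0]
    - [-0.004,0.03,0]
    - [0,0,0.2]
    - [0,0,0.2]
    - [0,0,0]
    - [0,0,0]
  twist:
    - [-0.05,0,-0.75]
    - [0,0,0]
    - [0,0,0]
    - [0,0,0]
    - [0,0,0]
    - [0,0,0]

```text
t: 7.15
position: [0.4727, 0.2337, 0.1345]
tcp_rot: [3.14, 0.002, -2.979]
contact_force: [-0.0, -0.1, 0.2]
opening: 0.0931
```

```bash
python3 go.py .472 .2317 .0575 3.3116
```

```text
t 7.15 pos [0.4727 0.2337 0.1345] rot [ 3.1403e+00  2.1000e-03 -2.9794e+00] F [-0.05 -0.1   0.16] Mo [ 0.094 -0.09  -0.008] open 0.0931 j7 0.508
dp total share [ 0.006  -0.0099  0.3852] twist share [ 0.009  0.014 -0.052]
```

Call:
carry_out:
  grip: [-1,-1,-1,-1,-1]
  dp:
    - [0.003,-0.005,0.18]
    - [0.003,-0.005,0.14]
    - [0,0,0.05]
    - [0,0,0]
    - [0,0,0]
  twist:
    - [0,0,-0.05]
    - [0,0,0]
    - [0,0,0]
    - [0,0,0]
    - [0,0,0]

```text
t: 7.65
position: [0.4769, 0.235, 0.0667]
tcp_rot: [3.138, 0.013, -2.978]
contact_force: [0.9, -1.1, 1.0]
opening: 0.0926
```

```bash
python3 go.py .472 .2317 .0575 3.3116
```

```text
t 7.65 pos [0.4769 0.235  0.0667] rot [ 3.138   0.013  -2.9776] F [ 0.89 -1.07  1.  ] Mo [ 0.061 -0.113 -0.025] open 0.0926 j7 0.375
dp total share [ 0.0274 -0.0125  0.0456] twist share [ 0.024  0.087 -0.04 ]
```

Call:
carry_out:
  grip: [-1,-1,-1,-1]
  dp:
    - [0.022,-0.012,0.035]
    - [0.005,0,0.01]
    - [0,0,0]
    - [0,0,0]
  twist:
    - [0.02,0.09,-0.04]
    - [0,0,0]
    - [0,0,0]
    - [0,0,0]

```text
t: 8.05
position: [0.4735, 0.2321, 0.0604]
tcp_rot: [3.14, 0.003, -2.973]
contact_force: [-0.7, -0.2, 0.0]
opening: 0.093
```

```bash
python3 go.py .472 .2317 .0575 3.3116
```

```text
t 8.05 pos [0.4735 0.2321 0.0604] rot [ 3.1402  0.0033 -2.9726] F [-0.73 -0.18  0.03] Mo [ 0.039 -0.177 -0.027] open 0.093 j7 0.375
dp total share [ 0.0077 -0.0009  0.0146] twist share [ 0.009  0.022 -0.007]
```

Call:
carry_out:
  grip: [-1,-1,0,0.4,1,1,1,1,1,1]
  dp:
    - [0.009,0,0.016]
    - [0,0,0]
    - [0,0,0]
    - [0,0,0]
    - [0,0,0]
    - [0,0,0]
    - [0,0,0]
    - [0,0,0]
    - [0,0,0]
    - [0,0,0]
  twist:
    - [0.01,0.02,0]
    - [0,0,0]
    - [0,0,0]
    - [0,0,0]
    - [0,0,0]
    - [0,0,0]
    - [0,0,0]
    - [0,0,0]
    - [0,0,0]
    - [0,0,0]
  grip_force: 30

```text
t: 9.05
position: [0.4717, 0.232, 0.0572]
tcp_rot: [-3.141, 0.0, -2.973]
contact_force: [-0.0, -0.2, -0.0]
opening: 0.0338
```

```bash
python3 go.py .472 .2317 .0575 3.3116
```

```text
t 9.05 pos [0.4717 0.232  0.0572] rot [-3.1415e+00  3.0000e-04 -2.9726e+00] F [-0.03 -0.19 -0.03] Mo [ 0.086 -0.107  0.027] open 0.0338 j7 0.369
dp total share [-0.0015 -0.0015 -0.0014] twist share [-0.001  0.002 -0.007]
```

Call:
carry_out:
  grip: [1,1,1,1,1]
  dp:
    - [0,0,0]
    - [0,0,0]
    - [0,0,0]
    - [0,0,0]
    - [0,0,0]
  twist:
    - [0,0,0]
    - [0,0,0]
    - [0,0,0]
    - [0,0,0]
    - [0,0,0]

```text
t: 9.55
position: [0.4717, 0.232, 0.0572]
tcp_rot: [-3.142, 0.0, -2.973]
contact_force: [-0.4, -0.1, 0.3]
opening: 0.0119
```

```bash
python3 go.py .472 .2317 .0575 3.3116
```

```text
t 9.55 pos [0.4717 0.232  0.0572] rot [-3.1415e+00  4.0000e-04 -2.9727e+00] F [-0.36 -0.1   0.31] Mo [ 0.118 -0.156 -0.04 ] open 0.0119 j7 0.368
dp total share [-0.0015 -0.0016 -0.0013] twist share [-0.001  0.002 -0.007]
```

Call:
carry_out:
  grip: [1,1,1,1,1,1,1,1,1,1]
  dp:
    - [0,0,-0.03]
    - [0,0,-0.05]
    - [0,0,-0.06]
    - [0,0,-0.06]
    - [0,0,-0.06]
    - [0,0,-0.07]
    - [0,0,-0.1]
    - [0,0,-0.1]
    - [0,0,0]
    - [0,0,0]
  twist:
    - [0,0,0]
    - [0,0,0]
    - [0,0,0]
    - [0,0,0]
    - [0,0,0]
    - [0,0,0]
    - [0,0,0]
    - [0,0,0]
    - [0,0,0]
    - [0,0,0]

```text
t: 10.55
position: [0.4714, 0.2317, 0.1741]
tcp_rot: [3.141, 0.003, -2.973]
contact_force: [0.4, -0.0, -0.7]
opening: 0.0117
```

```bash
python3 go.py .4936 -.1684 .16 3.3016
```

```text
t 10.55 pos [0.4714 0.2317 0.1741] rot [ 3.1414e+00  2.7000e-03 -2.9727e+00] F [ 0.43 -0.   -0.66] Mo [ 0.036 -0.201 -0.012] open 0.0117 j7 0.579
dp total share [ 0.2271 -1.9907  0.0697] twist share [0.001 0.018 0.059]
```

Call:
carry_out:
  grip: [1,1,1,1,1,1,1,1,1,1,1,1,1]
  dp:
    - [0.012,-0.1,0]
    - [0.023,-0.2,0]
    - [0.023,-0.2,0]
    - [0.023,-0.2,0]
    - [0.023,-0.2,0]
    - [0.023,-0.2,0]
    - [0.023,-0.2,0]
    - [0.023,-0.2,0]
    - [0.023,-0.2,0]
    - [0.012,-0.1,0]
    - [0,0,0]
    - [0,0,0]
    - [0,0,0]
  twist:
    - [0,0,0]
    - [0,0,0]
    - [0,0,0]
    - [0,0,0]
    - [0,0,0]
    - [0,0,0]
    - [0,0,0]
    - [0,0,0]
    - [0,0,0]
    - [0,0,0]
    - [0,0,0]
    - [0,0,0]
    - [0,0,0]

```text
t: 11.85
position: [0.4876, -0.142, 0.1647]
tcp_rot: [3.134, -0.007, -2.969]
contact_force: [-0.3, 0.8, -0.6]
opening: 0.0118
```

```bash
python3 go.py .4936 -.1684 .13 3.3016
```

```text
t 11.85 pos [ 0.4876 -0.142   0.1647] rot [ 3.1336 -0.0068 -2.969 ] F [-0.35  0.77 -0.62] Mo [ 0.049 -0.168  0.016] open 0.0118 j7 1.291
dp total share [-0.0082 -0.1365  0.1725] twist share [ 0.053 -0.046  0.084]
```

Call:
carry_out:
  grip: [1,1,1,1,1,1]
  dp:
    - [-0.004,-0.08,0.08]
    - [-0.004,-0.056,0.08]
    - [0,0,0]
    - [0,0,0]
    - [0,0,0]
    - [0,0,0]
  twist:
    - [0.05,-0.05,0.08]
    - [0,0,0]
    - [0,0,0]
    - [0,0,0]
    - [0,0,0]
    - [0,0,0]

```text
t: 12.45
position: [0.4953, -0.1601, 0.1339]
tcp_rot: [3.14, 0.004, -2.969]
contact_force: [0.8, -0.3, -0.7]
opening: 0.012
```

```bash
python3 go.py .4934 -.1682 .13 3.3016; python3 look.py w4 keyhole,key_tip .062,.085
python3 - <<'E'
from h import *
f=np.load('pics/w4.npz');K,M=f['K'],f['M'];im=cv2.imread('pics/w4.png')
p=proj(K,M,[.4936,-.1684,.062]);print(p);x,y=int(p[0])-80,max(0,int(p[1])-70)
o=cv2.resize(im[y:y+140,x:x+160],None,fx=4,fy=4,interpolation=3)
r=R.from_euler('z',.16).as_matrix()
def dr(P,c):
    q=np.array([proj(K,M,r@(np.array(v)/1000)+[.4936,-.1684,.062]) for v in P]);cv2.polylines(o,[np.int32(((q-[x,y])+.5)*4)],1,c,1)
dr([[-45,-45,0],[45,-45,0],[45,45,0],[-45,45,0]],(0,0,255));dr([[-10,-4.5,0],[14.5,-4.5,0],[14.5,4.5,0],[-10,4.5,0]],(0,255,0))
cv2.imwrite('pics/w4b.png',o)
E
```

```text
t 12.45 pos [ 0.4953 -0.1601  0.1339] rot [ 3.1401  0.0038 -2.9689] F [ 0.82 -0.33 -0.69] Mo [ 0.085 -0.141 -0.008] open 0.012 j7 1.263
dp total share [ 0.0164 -0.0381  0.0194] twist share [0.01  0.025 0.085]
[ 0.4953 -0.1601  0.1339] [ 3.1401  0.0038 -2.9689]
keyhole [271.7 214.9] 0.72 [ 0.4921 -0.1687  0.062 ]
key_tip [286.2 235.4] 0.68 [ 0.4965 -0.1582  0.085 ]
[271.82514408 217.07101725]
```

View pics/w4b.png

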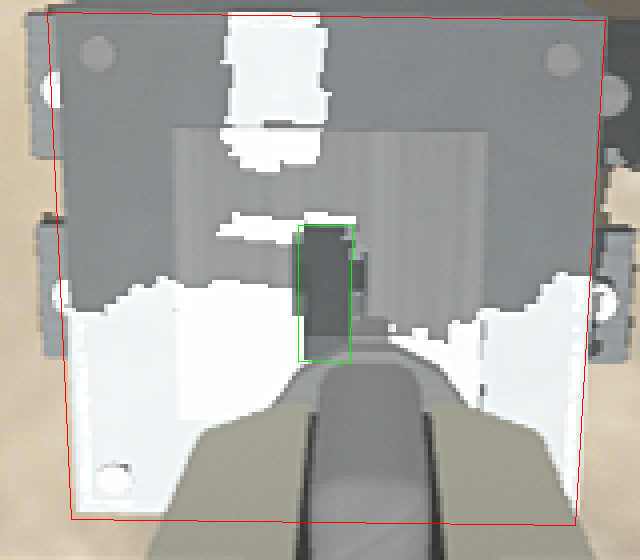

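The overlay of the predicted box and slot matches the picture to about 0.5 mm, with the slot at crop (328,225–360). I'll line up and lower the key to just above the plate.

Call:
carry_out:
  grip: [1,1,1,1,1]
  dp:
    - [0.016,-0.036,0.02]
    - [0,0,0]
    - [0,0,0]
    - [0,0,0]
    - [0,0,0]
  twist:
    - [0.01,0.025,0.085]
    - [0,0,0]
    - [0,0,0]
    - [0,0,0]
    - [0,0,0]

```text
t: 13.1
position: [0.493, -0.1696, 0.1297]
tcp_rot: [-3.141, -0.0, -2.985]
contact_force: [0.2, 0.1, -0.4]
opening: 0.0118
```

```bash
python3 go.py .4932 -.1678 .112 3.3016
```

```text
t 13.1 pos [ 0.493  -0.1696  0.1297] rot [-3.1407e+00 -3.0000e-04 -2.9847e+00] F [ 0.21  0.06 -0.36] Mo [ 0.1   -0.133  0.065] open 0.0118 j7 1.259
dp total share [-0.0023  0.009   0.0883] twist share [-0.006 -0.002 -0.021]
```

Call:
carry_out:
  grip: [1,1,1,1,1,1]
  dp:
    - [-0.002,0.009,0.05]
    - [0,0,0.04]
    - [0,0,0]
    - [0,0,0]
    - [0,0,0]
    - [0,0,0]
  twist:
    - [0,0,-0.02]
    - [0,0,0]
    - [0,0,0]
    - [0,0,0]
    - [0,0,0]
    - [0,0,0]

```text
t: 13.7
position: [0.493, -0.1671, 0.1095]
tcp_rot: [-3.142, -0.001, -2.981]
contact_force: [0.6, 0.3, -1.6]
opening: 0.0116
```

```bash
python3 go.py .4932 -.1678 .108 3.3016
```

```text
t 13.7 pos [ 0.493  -0.1671  0.1095] rot [-3.1416e+00 -9.0000e-04 -2.9807e+00] F [ 0.6   0.34 -1.57] Mo [ 0.065 -0.067 -0.002] open 0.0116 j7 1.221
dp total share [-0.0004 -0.0035  0.0076] twist share [-0.    -0.006  0.006]
```

Now I'll go down 8–10 mm slowly and feel for contact.

Call:
carry_out:
  grip: [1,1,1,1,1]
  dp:
    - [0,-0.004,0.015]
    - [0,0,0.015]
    - [0,0,0.015]
    - [0,0,0]
    - [0,0,0]
  twist:
    - [0,0,0]
    - [0,0,0]
    - [0,0,0]
    - [0,0,0]
    - [0,0,0]

```text
t: 14.2
position: [0.4934, -0.1682, 0.1]
tcp_rot: [-3.141, -0.0, -2.981]
contact_force: [-0.2, 0.0, 0.1]
opening: 0.0119
```

```bash
python3 go.py .4932 -.1678 .0752 3.3016
```

```text
t 14.2 pos [ 0.4934 -0.1682  0.1   ] rot [-3.1411e+00 -3.0000e-04 -2.9810e+00] F [-0.22  0.05  0.07] Mo [ 0.085 -0.156 -0.084] open 0.0119 j7 1.205
dp total share [0.0004 0.0022 0.1241] twist share [-0.003 -0.002  0.004]
```

Call:
carry_out:
  grip: [1,1,1,1,1]
  dp:
    - [0,0.001,0.015]
    - [0,0,0.015]
    - [0,0,0.015]
    - [0,0,0.015]
    - [0,0,0]
  twist:
    - [0,0,0]
    - [0,0,0]
    - [0,0,0]
    - [0,0,0]
    - [0,0,0]

```text
t: 14.7
position: [0.4933, -0.168, 0.087]
tcp_rot: [-3.141, -0.0, -2.981]
contact_force: [-1.1, 0.5, -1.3]
opening: 0.0116
```

```bash
python3 go.py .4932 -.1678 .0752 3.3016
```

```text
t 14.7 pos [ 0.4933 -0.168   0.087 ] rot [-3.1411e+00 -3.0000e-04 -2.9811e+00] F [-1.08  0.5  -1.25] Mo [ 0.078 -0.108 -0.021] open 0.0116 j7 1.179
dp total share [0.0003 0.0012 0.0589] twist share [-0.003 -0.002  0.003]
```

Call:
carry_out:
  grip: [1,1,1,1,1,1]
  dp:
    - [0,0,0.015]
    - [0,0,0.015]
    - [0,0,0.015]
    - [0,0,0.01]
    - [0,0,0]
    - [0,0,0]
  twist:
    - [0,0,0]
    - [0,0,0]
    - [0,0,0]
    - [0,0,0]
    - [0,0,0]
    - [0,0,0]

```text
t: 15.3
position: [0.4935, -0.168, 0.0752]
tcp_rot: [-3.141, -0.0, -2.981]
contact_force: [-0.3, -0.3, 0.6]
opening: 0.0117
```

```bash
python3 go.py .4932 -.1678 .0752 3.3016
```

```text
t 15.3 pos [ 0.4935 -0.168   0.0752] rot [-3.1406e+00 -1.0000e-04 -2.9810e+00] F [-0.32 -0.32  0.58] Mo [ 0.067  0.07  -0.033] open 0.0117 j7 1.154
dp total share [0.0014 0.0013 0.0002] twist share [-0.007 -0.     0.004]
```

Call:
carry_out:
  grip: [1,1,1]
  dp:
    - [0,0,0.005]
    - [0,0,0.003]
    - [0,0,0]
  twist:
    - [0,0,0]
    - [0,0,0]
    - [0,0,0]

```text
t: 15.6
position: [0.4935, -0.168, 0.0755]
tcp_rot: [-3.138, 0.0, -2.981]
contact_force: [0.2, -0.7, -0.8]
opening: 0.0116
```

```bash
python3 go.py .4932 -.1678 .0752 3.3016
```

```text
t 15.6 pos [ 0.4935 -0.168   0.0755] rot [-3.1382e+00  4.0000e-04 -2.9808e+00] F [ 0.24 -0.69 -0.82] Mo [ 0.103 -0.093 -0.063] open 0.0116 j7 1.151
dp total share [0.0015 0.0013 0.0012] twist share [-0.022  0.003  0.005]
```

The collar rests on the plate: the motion stopped at z 0.0755. Before turning I check how well torque can be sensed.

```bash
cat > feel.py <<'E'
import sys
from h import *
n=int(sys.argv[1]);A=[]
for i in range(n):
    bot.camera('wrist');s=bot.sense();A.append([s['moment'][2],s['joint_torque'][6],s['tcp_rot'][2],*s['joint_torque'][4:6]])
A=np.array(A);s=bot.sense()
print('t',round(s['t'],2),'Mz %.4f+-%.4f'%(A[:,0].mean(),A[:,0].std()),'tau7 %.4f+-%.4f'%(A[:,1].mean(),A[:,1].std()),'yaw',A[:,2].round(4)[[0,-1]],'turn cw',round(-2.981-A[-1,2],4),s['position'].round(4),'F',s['contact_force'].round(1),'rp',s['tcp_rot'][:2].round(4), 'tau',s['joint_torque'][4:].round(4))
E
python3 feel.py 5
```

```text
t 15.85 Mz 0.0241+-0.0195 tau7 -0.0058+-0.0018 yaw [-2.9808 -2.9809] turn cw -0.0001 [ 0.4936 -0.168   0.0752] F [-0.7  0.5  2.7] rp [-3.1386e+00  3.0000e-04] tau [ 0.0918 -0.0999 -0.0056]
```

Call:
carry_out:
  grip: [1,1,1,1]
  dp:
    - [0,0,0]
    - [0,0,0]
    - [0,0,0]
    - [0,0,0]
  twist:
    - [0,0,0.25]
    - [0,0,0.25]
    - [0,0,0.25]
    - [0,0,0.2]

```text
t: 16.25
position: [0.4936, -0.1674, 0.0752]
tcp_rot: [-3.14, 0.001, -3.134]
contact_force: [-1.1, 0.7, 1.9]
opening: 0.0116
```

```bash
python3 feel.py 3
```

```text
t 16.4 Mz -0.0055+-0.0062 tau7 -0.1037+-0.2777 yaw [-3.1358 -3.1312] turn cw 0.1502 [ 0.4937 -0.1674  0.0752] F [-0.8  2.2  2.1] rp [-3.1397e+00  9.0000e-04] tau [ 0.238   0.1403 -0.1899]
```

```bash
python3 feel.py 6
```

```text
t 16.7 Mz -0.0223+-0.0356 tau7 -0.0105+-0.0269 yaw [-3.1308 -3.1309] turn cw 0.1499 [ 0.4937 -0.1674  0.0752] F [-1.2  2.6  2.5] rp [-3.1399e+00  1.0000e-03] tau [0.4329 0.3721 0.007 ]
```

Call:
carry_out:
  grip: [1,1,1]
  dp:
    - [0,0,0]
    - [0,0,0]
    - [0,0,0]
  twist:
    - [0,0,0.2]
    - [0,0,0.2]
    - [0,0,0.05]

```text
t: 17.0
position: [0.4937, -0.1674, 0.0752]
tcp_rot: [-3.14, 0.001, 3.079]
contact_force: [0.0, 2.5, 2.4]
opening: 0.0118
```

```bash
python3 feel.py 7
```

```text
t 17.35 Mz 0.0041+-0.0327 tau7 -0.0455+-0.0535 yaw [3.0793 3.0812] turn cw -6.0622 [ 0.4937 -0.1673  0.0752] F [0.1 1.4 3.5] rp [-3.1404e+00  1.2000e-03] tau [ 0.3566  0.2217 -0.0006]
```

Call:
carry_out:
  grip: [1,1,1]
  dp:
    - [0,0,0]
    - [0,0,0]
    - [0,0,0]
  twist:
    - [0,0,0.2]
    - [0,0,0.2]
    - [0,0,0.05]

```text
t: 17.65
position: [0.4937, -0.1673, 0.0752]
tcp_rot: [-3.141, 0.001, 3.008]
contact_force: [0.4, 1.5, 3.1]
opening: 0.0122
```

```bash
sed -i "s/round(-2.981-A\[-1,2\],4)/round((-2.981-A[-1,2])%6.28319,4)/; s/'tau',s.*/'tau7 end',A[-3:,1].round(4))/" feel.py; python3 feel.py 7
```

```text
t 18.0 Mz -0.0005+-0.0262 tau7 -0.0428+-0.0534 yaw [3.0083 3.0101] turn cw 0.2921 [ 0.4937 -0.1673  0.0752] F [0.2 1.1 2.5] rp [-3.1408e+00  1.3000e-03] tau7 end [-0.0047  0.001   0.0023]
```

Call:
carry_out:
  grip: [1,1,1]
  dp:
    - [0,0,0]
    - [0,0,0]
    - [0,0,0]
  twist:
    - [0,0,0.2]
    - [0,0,0.2]
    - [0,0,0.05]

```text
t: 18.3
position: [0.4937, -0.1673, 0.0752]
tcp_rot: [-3.141, 0.001, 2.937]
contact_force: [-0.7, 3.1, 2.2]
opening: 0.0119
```

```bash
python3 feel.py 7
```

```text
t 18.65 Mz -0.0007+-0.0205 tau7 -0.0422+-0.0522 yaw [2.9373 2.9391] turn cw 0.3631 [ 0.4937 -0.1672  0.0752] F [-0.6  2.6  3.1] rp [-3.1413e+00  1.4000e-03] tau7 end [-0.0054  0.0002  0.0013]
```

Call:
carry_out:
  grip: [1,1,1]
  dp:
    - [0,0,0]
    - [0,0,0]
    - [0,0,0]
  twist:
    - [0,0,0.2]
    - [0,0,0.2]
    - [0,0,0.05]

```text
t: 18.95
position: [0.4937, -0.1672, 0.0752]
tcp_rot: [3.142, 0.001, 2.866]
contact_force: [-0.6, 1.2, 2.0]
opening: 0.0119
```

```bash
python3 feel.py 7
```

```text
t 19.3 Mz 0.0223+-0.0286 tau7 -0.0436+-0.0520 yaw [2.8663 2.8681] turn cw 0.4341 [ 0.4937 -0.1672  0.0752] F [-0.9  1.5  2.5] rp [3.1415e+00 1.5000e-03] tau7 end [-0.0065 -0.0011 -0.0002]
```

Call:
carry_out:
  grip: [1,1,1]
  dp:
    - [0,0,0]
    - [0,0,0]
    - [0,0,0]
  twist:
    - [0,0,0.2]
    - [0,0,0.2]
    - [0,0,0.05]

```text
t: 19.6
position: [0.494, -0.1668, 0.0752]
tcp_rot: [3.14, 0.002, 2.795]
contact_force: [0.1, 2.6, 2.4]
opening: 0.012
```

```bash
python3 feel.py 7
```

```text
t 19.95 Mz 0.0147+-0.0221 tau7 -0.0697+-0.0523 yaw [2.7955 2.7973] turn cw 0.5049 [ 0.494  -0.1668  0.0752] F [0.1 4.1 2.1] rp [3.1404e+00 1.7000e-03] tau7 end [-0.0333 -0.0279 -0.0267]
```

Call:
carry_out:
  grip: [1,1,1]
  dp:
    - [0,0,0]
    - [0,0,0]
    - [0,0,0]
  twist:
    - [0,0,0.15]
    - [0,0,0.15]
    - [0,0,0.03]

```text
t: 20.25
position: [0.4941, -0.1667, 0.0752]
tcp_rot: [3.14, 0.002, 2.744]
contact_force: [-0.5, 3.2, 1.9]
opening: 0.0117
```

```bash
python3 feel.py 8
```

```text
t 20.65 Mz 0.0578+-0.0197 tau7 -0.1055+-0.0364 yaw [2.7442 2.7453] turn cw 0.5568 [ 0.494  -0.1667  0.0752] F [0.5 3.3 2.7] rp [3.1399e+00 1.7000e-03] tau7 end [-0.0777 -0.0771 -0.0773]
```

Spring contact is felt: the torque rose by about 0.05 Nm over 0.05 rad. I'll add about 0.04 rad and hold.

Call:
carry_out:
  grip: [1,1,1]
  dp:
    - [0,0,0]
    - [0,0,0]
    - [0,0,0]
  twist:
    - [0,0,0.12]
    - [0,0,0.12]
    - [0,0,0.02]

```text
t: 20.95
position: [0.4941, -0.1667, 0.0752]
tcp_rot: [3.14, 0.002, 2.703]
contact_force: [0.4, 3.2, 1.4]
opening: 0.012
```

```bash
python3 feel.py 14
```

```text
t 21.65 Mz 0.1266+-0.0239 tau7 -0.1222+-0.0238 yaw [2.7034 2.7042] turn cw 0.598 [ 0.4941 -0.1667  0.0752] F [0.4 4.4 2.5] rp [3.1396e+00 1.6000e-03] tau7 end [-0.1101 -0.1102 -0.1103]
```

Call:
carry_out:
  grip: [1,1]
  dp:
    - [0,0,0]
    - [0,0,0]
  twist:
    - [0,0,0.04]
    - [0,0,0.02]

```text
t: 21.85
position: [0.4941, -0.1667, 0.0752]
tcp_rot: [3.14, 0.002, 2.695]
contact_force: [-0.8, 3.3, 2.6]
opening: 0.012
```

```bash
python3 feel.py 16
```

```text
t 22.65 Mz 0.1353+-0.0241 tau7 -0.1294+-0.0111 yaw [2.6946 2.695 ] turn cw 0.6072 [ 0.4941 -0.1667  0.0752] F [0.7 3.3 2.3] rp [3.1395e+00 1.7000e-03] tau7 end [-0.1258 -0.126  -0.1259]
```

The stop was leaned on with about 0.13 Nm (joint torque and wrist moment agree) for 0.8 s. Now back home.

Call:
carry_out:
  grip: [1,1,1,1,1,1,1,1,1,1,1]
  dp:
    - [0,0,0]
    - [0,0,0]
    - [0,0,0]
    - [0,0,0]
    - [0,0,0]
    - [0,0,0]
    - [0,0,0]
    - [0,0,0]
    - [0,0,0]
    - [0,0,0]
    - [0,0,0]
  twist:
    - [0,0,-0.3]
    - [0,0,-0.4]
    - [0,0,-0.4]
    - [0,0,-0.4]
    - [0,0,-0.4]
    - [0,0,-0.4]
    - [0,0,-0.4]
    - [0,0,-0.4]
    - [0,0,-0.4]
    - [0,0,-0.3]
    - [0,0,-0.1]

```text
t: 23.75
position: [0.4937, -0.168, 0.0752]
tcp_rot: [3.141, 0.002, -2.985]
contact_force: [-0.1, 4.0, 2.8]
opening: 0.0118
```

```bash
python3 feel.py 7
```

```text
t 24.1 Mz -0.0078+-0.0268 tau7 0.0651+-0.0837 yaw [-2.9852 -2.9865] turn cw 0.0055 [ 0.4937 -0.168   0.0752] F [0.1 3.  2.7] rp [-3.1414e+00  1.6000e-03] tau7 end [0.0115 0.0069 0.0086]
```

Call:
carry_out:
  grip: [1,1,1]
  dp:
    - [0,0,0]
    - [0,0,0]
    - [0,0,0]
  twist:
    - [0,0,-0.15]
    - [0,0,-0.12]
    - [0,0,-0.03]

```text
t: 24.4
position: [0.4937, -0.1679, 0.0752]
tcp_rot: [-3.141, 0.001, -2.938]
contact_force: [-0.8, 3.8, 2.9]
opening: 0.0119
```

```bash
python3 feel.py 7
```

```text
t 24.75 Mz 0.0106+-0.0315 tau7 0.0392+-0.0347 yaw [-2.9384 -2.9394] turn cw 6.2416 [ 0.4937 -0.168   0.0752] F [-0.5  3.1  2.8] rp [-3.1411e+00  1.6000e-03] tau7 end [0.0141 0.0111 0.0105]
```

Turn is now −0.042, with no solid stop yet. Another small step.

Call:
carry_out:
  grip: [1,1,1]
  dp:
    - [0,0,0]
    - [0,0,0]
    - [0,0,0]
  twist:
    - [0,0,-0.1]
    - [0,0,-0.08]
    - [0,0,-0.03]

```text
t: 25.05
position: [0.4936, -0.1679, 0.0752]
tcp_rot: [-3.141, 0.001, -2.905]
contact_force: [-1.2, 3.2, 3.3]
opening: 0.0118
```

```bash
python3 feel.py 7
```

```text
t 25.4 Mz -0.0170+-0.0296 tau7 0.0364+-0.0301 yaw [-2.9054 -2.9062] turn cw 6.2084 [ 0.4937 -0.1679  0.0752] F [0.1 3.6 2. ] rp [-3.1409e+00  1.4000e-03] tau7 end [0.0187 0.0159 0.0152]
```

Call:
carry_out:
  grip: [1,1,1]
  dp:
    - [0,0,0]
    - [0,0,0]
    - [0,0,0]
  twist:
    - [0,0,-0.08]
    - [0,0,-0.06]
    - [0,0,-0.02]

```text
t: 25.7
position: [0.4937, -0.1679, 0.0752]
tcp_rot: [-3.141, 0.001, -2.88]
contact_force: [-0.5, 3.4, 2.7]
opening: 0.0117
```

```bash
python3 feel.py 8
```

```text
t 26.1 Mz -0.0328+-0.0148 tau7 0.0342+-0.0205 yaw [-2.8802 -2.8809] turn cw 6.1831 [ 0.4937 -0.168   0.0752] F [-0.2  3.7  2.6] rp [-3.1408e+00  1.4000e-03] tau7 end [0.0207 0.0203 0.0204]
```

Call:
carry_out:
  grip: [1,1,1]
  dp:
    - [0,0,0]
    - [0,0,0]
    - [0,0,0]
  twist:
    - [0,0,-0.07]
    - [0,0,-0.05]
    - [0,0,-0.02]

```text
t: 26.4
position: [0.4937, -0.1679, 0.0752]
tcp_rot: [-3.141, 0.001, -2.858]
contact_force: [0.6, 4.0, 1.9]
opening: 0.0119
```

```bash
python3 feel.py 8
```

```text
t 26.8 Mz -0.0805+-0.0133 tau7 0.0990+-0.0189 yaw [-2.8583 -2.8589] turn cw 6.1611 [ 0.4936 -0.168   0.0752] F [0.2 3.2 1.8] rp [-3.1407e+00  1.2000e-03] tau7 end [0.0874 0.0872 0.0875]
```

The solid home stop is felt at turn −0.12 (torque 0.087), so the barrel is home. I'll centre the key in its play and relax the side load.

Call:
carry_out:
  grip: [1,1,1,1]
  dp:
    - [0,0,0]
    - [0,0,0]
    - [0,0.002,-0.002]
    - [0,0,0]
  twist:
    - [0,0,0.25]
    - [0,0,0.25]
    - [0,0,0.03]
    - [0,0,0]

```text
t: 27.2
position: [0.4936, -0.1683, 0.0754]
tcp_rot: [-3.14, 0.001, -2.94]
contact_force: [0.7, 3.1, 0.2]
opening: 0.0117
```

```bash
python3 feel.py 5
```

```text
t 27.45 Mz -0.0131+-0.0203 tau7 0.0058+-0.0141 yaw [-2.9399 -2.9404] turn cw 6.2426 [ 0.4936 -0.1683  0.0754] F [0.1 2.1 0.3] rp [-3.1402e+00  1.1000e-03] tau7 end [0.0129 0.0181 0.0187]
```

Turn is −0.041, near the centre of the play. Drawing out gently.

Call:
carry_out:
  grip: [1,1,1,1,1]
  dp:
    - [0,0.001,-0.01]
    - [0,0,-0.012]
    - [0,0,-0.012]
    - [0,0,-0.012]
    - [0,0,0]
  twist:
    - [0,0,0]
    - [0,0,0]
    - [0,0,0]
    - [0,0,0]
    - [0,0,0]

```text
t: 27.95
position: [0.4924, -0.1686, 0.085]
tcp_rot: [-3.14, -0.001, -2.94]
contact_force: [-0.5, 2.4, -1.3]
opening: 0.0116
```

```bash
python3 go.py .4936 -.1683 .13 3.31
```

```text
t 27.95 pos [ 0.4924 -0.1686  0.085 ] rot [-3.1402e+00 -1.2000e-03 -2.9404e+00] F [-0.48  2.41 -1.26] Mo [ 0.659 -0.094 -0.034] open 0.0116 j7 1.205
dp total share [-6.000e-03  1.000e-04 -2.252e-01] twist share [-0.01  -0.008  0.218]
```

Call:
carry_out:
  grip: [1,1,1,1,1,1,1]
  dp:
    - [0,0.002,-0.02]
    - [0,0,-0.03]
    - [0,0,-0.03]
    - [0,0,-0.04]
    - [0,0,-0.06]
    - [0,0,-0.08]
    - [0,0,0]
  twist:
    - [0,0,0]
    - [0,0,0]
    - [0,0,0]
    - [0,0,0]
    - [0,0,0]
    - [0,0,0]
    - [0,0,0]

```text
t: 28.65
position: [0.4926, -0.1695, 0.1421]
tcp_rot: [-3.138, -0.001, -2.941]
contact_force: [0.2, 0.4, -1.1]
opening: 0.0122
```

```bash
python3 go.py .4717 .232 .165 3.31; python3 - <<'E'
from h import *
K,M,_=cam('wrist');im=bot.camera('wrist')
cv2.imwrite('pics/w5.png',im[150:390,120:440]);cv2.imwrite('pics/w5b.png',cv2.resize(im[150:390,120:440],None,fx=2,fy=2,interpolation=3))
E
```

```text
t 28.65 pos [ 0.4926 -0.1695  0.1421] rot [-3.1376e+00 -1.3000e-03 -2.9410e+00] F [ 0.19  0.41 -1.13] Mo [ 0.088 -0.17  -0.014] open 0.0122 j7 1.312
dp total share [-0.2974  1.9876 -0.1226] twist share [-0.026 -0.008  0.214]
```

View pics/w5b.png

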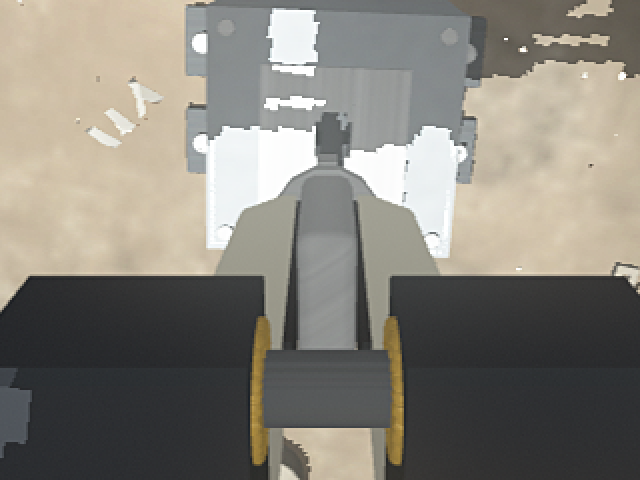

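The key is out and held square, with the keyhole visible at crop (333,133). Now back to the stand.

Call:
carry_out:
  grip: [1,1,1,1,1,1,1,1,1,1,1,1,1,1]
  dp:
    - [0,0,-0.08]
    - [-0.015,0.1,-0.05]
    - [-0.03,0.2,0]
    - [-0.03,0.2,0]
    - [-0.03,0.2,0]
    - [-0.03,0.2,0]
    - [-0.03,0.2,0]
    - [-0.03,0.2,0]
    - [-0.03,0.2,0]
    - [-0.03,0.2,0]
    - [-0.015,0.1,0]
    - [0,0,0]
    - [0,0,0]
    - [0,0,0]
  twist:
    - [0,0,0.2]
    - [0,0,0]
    - [0,0,0]
    - [0,0,0]
    - [0,0,0]
    - [0,0,0]
    - [0,0,0]
    - [0,0,0]
    - [0,0,0]
    - [0,0,0]
    - [0,0,0]
    - [0,0,0]
    - [0,0,0]
    - [0,0,0]

```text
t: 30.1
position: [0.4763, 0.2161, 0.1635]
tcp_rot: [3.142, -0.006, -2.965]
contact_force: [0.5, -0.8, -1.3]
opening: 0.0119
```

```bash
python3 go.py .4717 .232 .11 3.3116
```

```text
t 30.1 pos [0.4763 0.2161 0.1635] rot [ 3.1416 -0.0063 -2.9651] F [ 0.47 -0.76 -1.28] Mo [ 0.062 -0.131  0.035] open 0.0119 j7 0.603
dp total share [0.007  0.0825 0.2675] twist share [ 0.    -0.042  0.043]
```

Call:
carry_out:
  grip: [1,1,1,1,1,1,1]
  dp:
    - [0.004,0.05,0.06]
    - [0.003,0.03,0.08]
    - [0,0,0.08]
    - [0,0,0.02]
    - [0,0,0]
    - [0,0,0]
    - [0,0,0]
  twist:
    - [0,-0.04,0.04]
    - [0,0,0]
    - [0,0,0]
    - [0,0,0]
    - [0,0,0]
    - [0,0,0]
    - [0,0,0]

```text
t: 30.8
position: [0.4736, 0.2232, 0.1148]
tcp_rot: [-3.137, -0.0, -2.983]
contact_force: [0.1, 0.3, -1.2]
opening: 0.0121
```

```bash
python3 go.py .4717 .232 .0935 3.3116
```

```text
t 30.8 pos [0.4736 0.2232 0.1148] rot [-3.1373e+00 -2.0000e-04 -2.9828e+00] F [ 0.09  0.27 -1.24] Mo [ 0.142 -0.143 -0.052] open 0.0121 j7 0.481
dp total share [0.0022 0.0452 0.1062] twist share [-0.028 -0.001 -0.075]
```

Call:
carry_out:
  grip: [1,1,1,1,1,1]
  dp:
    - [0.002,0.044,0]
    - [0,0,0.04]
    - [0,0,0.04]
    - [0,0,0]
    - [0,0,0]
    - [0,0,0]
  twist:
    - [-0.025,0,-0.07]
    - [0,0,0]
    - [0,0,0]
    - [0,0,0]
    - [0,0,0]
    - [0,0,0]

```text
t: 31.4
position: [0.4721, 0.2328, 0.0983]
tcp_rot: [3.141, 0.001, -2.972]
contact_force: [0.5, 0.3, -0.7]
opening: 0.0121
```

```bash
python3 go.py .4717 .232 .0805 3.3116
```

```text
t 31.4 pos [0.4721 0.2328 0.0983] rot [ 3.1413e+00  1.3000e-03 -2.9717e+00] F [ 0.5   0.29 -0.66] Mo [ 0.053 -0.13   0.005] open 0.0121 j7 0.447
dp total share [ 0.0029 -0.0038  0.0888] twist share [ 0.002  0.009 -0.001]
```

Aligned. I'll lower it slowly into the stand.

Call:
carry_out:
  grip: [1,1,1,1,1,1]
  dp:
    - [0.003,-0.004,0.02]
    - [0,0,0.02]
    - [0,0,0.02]
    - [0,0,0.02]
    - [0,0,0]
    - [0,0,0]
  twist:
    - [0,0.01,0]
    - [0,0,0]
    - [0,0,0]
    - [0,0,0]
    - [0,0,0]
    - [0,0,0]

```text
t: 32.0
position: [0.4717, 0.2317, 0.0808]
tcp_rot: [3.141, -0.0, -2.972]
contact_force: [-0.1, -0.6, -0.9]
opening: 0.0119
```

```bash
python3 go.py .4717 .232 .0572 3.3116
```

```text
t 32.0 pos [0.4717 0.2317 0.0808] rot [ 3.1414e+00 -4.0000e-04 -2.9719e+00] F [-0.1  -0.63 -0.94] Mo [ 0.058 -0.108  0.081] open 0.0119 j7 0.416
dp total share [-0.0002  0.0013  0.1179] twist share [ 0.001 -0.002 -0.002]
```

Call:
carry_out:
  grip: [1,1,1,1,1,1,1]
  dp:
    - [0,0.001,0.025]
    - [0,0,0.025]
    - [0,0,0.025]
    - [0,0,0.02]
    - [0,0,0.01]
    - [0,0,0]
    - [0,0,0]
  twist:
    - [0,0,0]
    - [0,0,0]
    - [0,0,0]
    - [0,0,0]
    - [0,0,0]
    - [0,0,0]
    - [0,0,0]

```text
t: 32.7
position: [0.4716, 0.2321, 0.0577]
tcp_rot: [3.141, -0.001, -2.972]
contact_force: [-0.4, -0.1, -0.9]
opening: 0.0119
```

```bash
python3 go.py .4717 .232 .0572 3.3116
```

```text
t 32.7 pos [0.4716 0.2321 0.0577] rot [ 3.1413e+00 -6.0000e-04 -2.9718e+00] F [-0.44 -0.05 -0.93] Mo [ 0.069 -0.098  0.015] open 0.0119 j7 0.37
dp total share [-0.0003 -0.0004  0.0027] twist share [ 0.002 -0.004 -0.001]
```

Call:
carry_out:
  grip: [1,1,1,1]
  dp:
    - [0,0,0.004]
    - [0,0,0.003]
    - [0,0,0.002]
    - [0,0,0.002]
  twist:
    - [0,0,0]
    - [0,0,0]
    - [0,0,0]
    - [0,0,0]

```text
t: 33.1
position: [0.4717, 0.2322, 0.0572]
tcp_rot: [-3.141, 0.001, -2.972]
contact_force: [-1.4, -1.2, 5.0]
opening: 0.012
```

```bash
python3 feel.py 3; python3 go.py .4717 .232 .0572 3.3116
```

```text
t 33.25 Mz 0.0034+-0.0112 tau7 -0.0016+-0.0070 yaw [-2.9718 -2.9717] turn cw 6.2739 [0.4717 0.2322 0.0572] F [-0.9 -1.   6.5] rp [-3.1411e+00  1.3000e-03] tau7 end [ 0.0075 -0.0094 -0.0028]
t 33.25 pos [0.4717 0.2322 0.0572] rot [-3.1411e+00  1.3000e-03 -2.9717e+00] F [-0.93 -1.02  6.45] Mo [-0.225  0.314 -0.007] open 0.0119 j7 0.366
dp total share [ 0.0002 -0.0009  0.0001] twist share [-0.003  0.009 -0.001]
```

Seated: contact of 6 N at z 0.0572, the same height as at the pick-up. Relax, then open and rise.

Call:
carry_out:
  grip: [1,0.7,0.3,-0.2,-0.6,-1,-1,-1,-1,-1,-1,-1,-1,-1,-1,-1,-1,-1,-1]
  dp:
    - [0,0,0]
    - [0,0,0]
    - [0,0,0]
    - [0,0,0]
    - [0,0,0]
    - [0,0,0]
    - [0,0,0]
    - [0,0,0]
    - [0,0,0]
    - [0,0,0]
    - [0,0,-0.05]
    - [0,0,-0.1]
    - [0,0,-0.1]
    - [0,0,-0.15]
    - [0,0,-0.15]
    - [0,0,-0.15]
    - [0,0,0]
    - [0,0,0]
    - [0,0,0]
  twist:
    - [0,0,0]
    - [0,0,0]
    - [0,0,0]
    - [0,0,0]
    - [0,0,0]
    - [0,0,0]
    - [0,0,0]
    - [0,0,0]
    - [0,0,0]
    - [0,0,0]
    - [0,0,0]
    - [0,0,0]
    - [0,0,0]
    - [0,0,0]
    - [0,0,0]
    - [0,0,0]
    - [0,0,0]
    - [0,0,0]
    - [0,0,0]

```text
t: 35.15
position: [0.4701, 0.2326, 0.2062]
tcp_rot: [3.141, -0.0, -2.969]
contact_force: [0.3, -0.5, 0.5]
opening: 0.0936
```

```bash
python3 look.py w6 key_grip .076; python3 - <<'E'
from h import *
a=cv2.resize(cv2.imread('pics/w6.png')[100:300,180:420],(480,400),interpolation=3)
b=cv2.resize(bot.camera('scene')[210:310,190:290],(300,300),interpolation=3); b=cv2.copyMakeBorder(b,0,100,0,0,0)
cv2.imwrite('pics/w6b.png',np.hstack([a,b]))
E
```

```text
[0.4701 0.2326 0.2062] [ 3.1413e+00 -1.0000e-04 -2.9694e+00]
key_grip [386.9 200.7] 0.89 [0.4561 0.3179 0.076 ]
key_grip [298.5 279.6] 0.72 [0.5402 0.2585 0.076 ]
```

View pics/w6b.png

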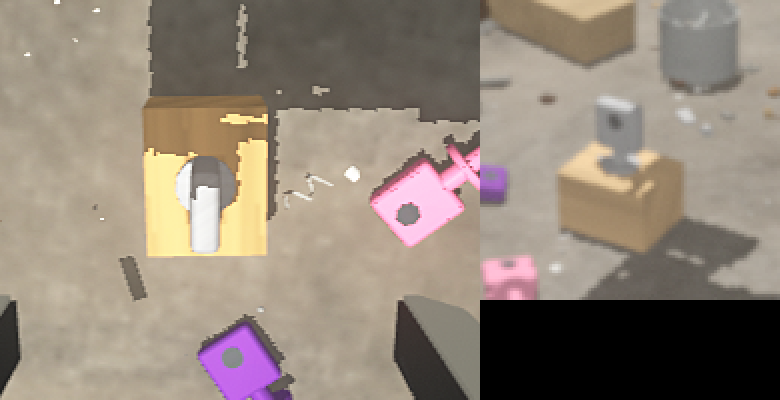

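The key stands upright in the stand: collar flat on the wood at (206,186) in the left crop, bow upright in the scene crop. The look-alikes are untouched and the gripper is clear. Handing in.

```bash
python3 -c "
from workcell import bot
print(bot.sign_off())"
```

```text
the job is handed in; nothing more can be done
None
```

The whole job was done in the order asked and handed in at about 35 s of robot time.

- **In:** I took the steel key from the stand and pushed it in until its collar rested on the plate.
- **Turn:** I turned it clockwise about 0.6 rad and leaned on the springy stop at about 0.13 Nm for 0.8 s. It had already held at about 0.11–0.13 Nm for 0.7 s before that.
- **Back and out:** I turned it back until the solid home stop was felt, centred it in its play and drew it out straight.
- **Stand:** I lowered it into the stand and let go.

**Last checks:**
- The key touched down in the stand at the same height as at pick-up (0.0572 m, about 6 N), and both closing pictures show it upright with its collar down.
- The pink and purple look-alikes look untouched. I did not check the other bystanders again; the highest force I read was about 6 N.

**Disagreements:**
- At the final lean the two torque readings differed slightly: 0.126 Nm at the joint and 0.135 Nm at the wrist. The barrel's 0.02 Nm friction cannot be separated from either.
- The solid home stop came at −0.12 rad instead of the expected −0.08 rad. My home angle was probably off by about 0.03–0.04 rad, or the key slipped slightly in the grip. The key still came out without resistance.
- In the last picture the network's key-grip finds matched only the look-alikes, so I judged the final pose by eye.

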